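Move label rolls to the printing rack in reverse order

TASK

Move the four label rolls one by one from the stands on the grey delivery tray onto the four spindles of the wooden rack, in reverse order: as the robot looks at them, the roll now leftmost on the tray goes on the rack's rightmost spindle, the next one on the spindle beside it, and so on, until the roll now rightmost is on the leftmost spindle. Each roll must stand upright, over its spindle and flat on the board, and be let go; leave the other things on the desk where they are.

Things in the scene. Friction and masses are not known exactly. Their poses are not given: they have to be found in the camera images.
- tray: grey plastic delivery tray, a flat fixed board 80 (x) x 360 (y) x 12 mm high. Origin: centre of its underside, on the desk. y runs along the row of stands to the left end as the robot sees it (turned at most 0.14 rad); the stands are at y = +135, +45, -45, -135 mm. Tray and rack lie one behind the other, either one nearer the robot
- rack: wooden rack, a brown fixed board 80 (x) x 360 (y) x 22 mm high with four upright steel spindles, 10 mm thick, 40 mm out of its top (tips 62 mm above the desk), empty at first. Origin: centre of its underside, on the desk. y runs along the row to the left end as the robot sees it (turned at most 0.14 rad); spindles at x = 0, y = +135 (leftmost), +45, -45, -135 mm (rightmost)
- roll_a_mid (a point): label roll A (widest and lowest): loose white paper cylinder standing on end, 64 mm across, 40 mm high, with a brown cardboard core and a round hole 28 mm across right through it. The point is its centre, half-way up on its axis; z is the axis. At the start it stands over the post of stand A, its underside 22 mm above the desk
- stand_a: the stand under label roll A at the start: fixed grey square foot, 76 x 76 x 10 mm, on the tray, with a steel post 10 mm thick standing 40 mm out of its top (tip 62 mm above the desk) through the roll's hole. Origin: centre of the foot's underside; axes as the tray's. All four stands are alike
- roll_b_mid (a point): label roll B (tallest, wide): loose white paper cylinder standing on end, 58 mm across, 62 mm high, with a brown cardboard core and a round hole 28 mm across right through it. The point is its centre, half-way up on its axis; z is the axis. At the start it stands over the post of stand B, its underside 22 mm above the desk
- stand_b: the stand under label roll B at the start: fixed grey square foot, 76 x 76 x 10 mm, on the tray, with a steel post 10 mm thick standing 40 mm out of its top (tip 62 mm above the desk) through the roll's hole. Origin: centre of the foot's underside; axes as the tray's. All four stands are alike
- roll_c_mid (a point): label roll C (medium-narrow): loose white paper cylinder standing on end, 50 mm across, 48 mm high, with a brown cardboard core and a round hole 28 mm across right through it. The point is its centre, half-way up on its axis; z is the axis. At the start it stands over the post of stand C, its underside 22 mm above the desk
- stand_c: the stand under label roll C at the start: fixed grey square foot, 76 x 76 x 10 mm, on the tray, with a steel post 10 mm thick standing 40 mm out of its top (tip 62 mm above the desk) through the roll's hole. Origin: centre of the foot's underside; axes as the tray's. All four stands are alike
- roll_d_mid (a point): label roll D (slimmest, tall): loose white paper cylinder standing on end, 42 mm across, 56 mm high, with a brown cardboard core and a round hole 28 mm across right through it. The point is its centre, half-way up on its axis; z is the axis. At the start it stands over the post of stand D, its underside 22 mm above the desk
- stand_d: the stand under label roll D at the start: fixed grey square foot, 76 x 76 x 10 mm, on the tray, with a steel post 10 mm thick standing 40 mm out of its top (tip 62 mm above the desk) through the roll's hole. Origin: centre of the foot's underside; axes as the tray's. All four stands are alike
Things that resemble listed ones, but are neither listed nor needed, are in the scene too. Leave any green look-alike of the part that bears roll_a_mid alone.

How it is judged:
By the outcome, as a careful person would: the job done as asked, in the order asked, and still so for the second after the job is handed in, with the robot touching nothing.
It also fails if it takes over 112 s, if anything falls off the work surface, if the arm or the gripper's body presses on something with over 40 N, if the wrist force passes 120 N, or if a joint passes its speed limit or range.

ROBOT

A 6-joint arm with a two-finger parallel gripper is mounted at the origin on the work surface. World frame = base frame: x ahead of the robot, y to its left, z up, the work surface at z = 0. Lengths are in mm, angles in rad, forces in N, time in s.
With the tool pointing down it reaches from about 350 to 725 mm from the base axis. Payload 4.3 kg.
Tool frame: the origin (TCP) lies between the finger pads; the fingertips stand 14 mm ahead of it and the grasp point (between the pads) lies 5 mm behind it; z points along the fingers, y is the direction in which the jaws open and shut (so a half turn about z gives the same grasp; the last joint's range is limited). The gripper opens to 85 mm and grips with 20 to 120 N. Pads are 22 mm wide; open, the fingers measure 114 mm over their backs; the gripper's body (76 mm by 85 mm) begins 54 mm behind the grasp point. The pads swing forward as they close: fully open they stand 13 mm farther back than shut.
Start: joints at [-0.11, 0.377, 0.081, 1.274, 0, 1.46], TCP at [575.035, 0.002, 245.329] pointing down, gripper open.
Joint ranges: [-2.72, 2.72], [-0.84, 1.66], [-1.02, 1.22], [-1.77, 2.12], [-1.37, 1.28], [-3.14, 3.14]. Speed limits (rad/s): [2.57, 2.57, 3.14, 3.14, 3.14, 3.14].

INTERFACE

Orientations are given as a rotation vector (axis times angle).
In Python, from rig import robot, eyes, workorder gives the robot as it stands.
- The arm moves only by the tool carry_out, never from a script. Its argument "plan" is a list of rows, each an object with "travel": the shift along the tool's x, y, z each as a share of 40 cm, from -1 to 1, a list of three; "rotation": the turn, a rotation vector about the tool's x, y, z each as a share of 360 degrees, from -1 to 1, a list of three; "grip": the opening in per cent of the stroke, from 0 (shut) to 100 (fully open). In form: [{"travel": [x, y, z], "rotation": [wx, wy, wz], "grip": grip}, ...]. A call has 1 to 12 rows; each row is the pose to reach, as a shift and turn from the pose commanded when the call began, along the tool's axes at that moment, turning the shorter way round; what a row does not reach only later rows make up. A row lasts 1/10 s, in which the tool goes at most 50 mm and 8.59 degrees, less where a joint would pass 70% of its speed; a pose out of reach is approached as far as the arm can. A call with a number of a shift or a turn outside -1 to 1 is refused whole. A call with a gripper value outside its range is refused whole. The fingers move at their own pace and stop on an object; "newtons" is the grip in N (left out, the last holds). Time passes only in rows, so rows that repeat a pose let the fingers close. It gives the time, the measured TCP pose, the force and the opening at its end, in the units of the state.
- robot.observe(): the state, without advancing time (a new reading comes with each control period).
- eyes.grab_frame(name): name is "scene" or "side" or "wrist"; returns a dict with "img" (384x512x3 uint8, red, green, blue), "fx", "fy", "cx", "cy" (pixels), "T" (4x4, takes a point from camera to world coordinates); the wrist camera has in their place "mount" (4x4, takes a point from camera to tool coordinates, whose origin is the TCP and whose axes are the flange's). Camera axes: x right, y down, z forward; pixel columns grow to the right and rows downward; lengths in mm; the calibration is good to about 2 mm. A picture is of the moment at which its call begins: read the wrist's pose just before it. There is no depth.
- workorder.finish_job(): hands the job in, once; it reports no verdict.
The state is a dict: "time": time; "qpos": joint angles; "qvel": joint speeds; "tau": joint torques, N m; "tcp_pos": TCP position; "tcp_rot": TCP orientation; "contact_force": force on the tool from outside, world axes, zero at the start; "ft_torque": the same for the moment, N m; "width": finger opening in mm.
Only numpy, scipy, OpenCV 4.12 (cv2) and the standard library are available. Lean on these libraries where they do the work, as an engineer would, in place of code of your own. Each camera call takes 0.05 s, during which the arm holds its last target.

## Working session

There is one attempt and no reset: what is moved stays moved. The work goes in short steps, Python scripts to look and compute and a tool call to move; the robot and the scene stay as the last step left them, time stands still between calls to the robot, and variables do not carry over. Pictures are saved under pics/ and viewed, and the job is handed in when it is done.

Besides the shell and the picture viewer there is one more tool, called after "Call:" as name([rows], argument=value, ...), one row to a line, values as JSON. carry_out: Moves the arm, as the interface text tells. Shift numbers are shares of 40 cm and turn numbers shares of 360 degrees, none past 1 either way. Its arguments: {"type":"object","properties":{"plan":{"type":"array","items":{"type":"object","properties":{"travel":{"type":"array","items":{"type":"number"}},"rotation":{"type":"array","items":{"type":"number"}},"grip":{"type":"number"}}}},"newtons":{"type":"number"}},"required":["plan"]}

```bash
ls; mkdir -p pics
python3 - <<'E'
from rig import robot, eyes, workorder
import cv2,numpy as np
np.set_printoptions(precision=3,suppress=True)
print(robot.observe())
for n in ["scene","side","wrist"]:
    f=eyes.grab_frame(n); cv2.imwrite(f"pics/{n}0.png",f["img"][:,:,::-1]); print(n,{k:v for k,v in f.items() if k!="img"})
E
```

```text
pics
{'time': 0.0, 'qpos': array([-0.11 ,  0.378,  0.08 ,  1.274,  0.   ,  1.461]), 'qvel': array([-0.001,  0.001, -0.001, -0.001,  0.001,  0.001]), 'tau': array([  0.001, -46.36 ,  26.988,   0.021,  -0.   ,  -0.   ]), 'tcp_pos': array([574.387,   0.085, 244.357]), 'tcp_rot': array([-2.22 , -2.22 ,  0.002]), 'contact_force': array([-1.425, -0.209,  0.004]), 'ft_torque': array([-0.01 , -0.071,  0.025]), 'width': 85.35087452665888}
scene {'fx': 354.84529799330517, 'fy': 354.84529799330517, 'cx': 255.7799051414841, 'cy': 192.22996594095886, 'T': array([[  -0.367,    0.496,   -0.787, 1061.036],
       [   0.93 ,    0.187,   -0.316,  191.725],
       [  -0.01 ,   -0.848,   -0.53 ,  406.698],
       [   0.   ,    0.   ,    0.   ,    1.   ]])}
side {'fx': 464.1714773602268, 'fy': 464.1714773602268, 'cx': 259.43929397179687, 'cy': 188.29448328309454, 'T': array([[   0.957,   -0.21 ,    0.201,  362.767],
       [  -0.29 ,   -0.719,    0.632, -593.108],
       [   0.011,   -0.663,   -0.749,  752.442],
       [   0.   ,    0.   ,    0.   ,    1.   ]])}
wrist {'fx': 335.13157766187663, 'fy': 335.13157766187663, 'cx': 255.5561457503773, 'cy': 191.36473977707251, 'mount': array([[  -0.   ,   -0.962,   -0.273,   68.891],
       [   1.   ,    0.   ,   -0.001,    1.018],
       [   0.001,   -0.273,    0.962, -130.153],
       [   0.   ,    0.   ,    0.   ,    1.   ]])}
```

View pics/scene0.png

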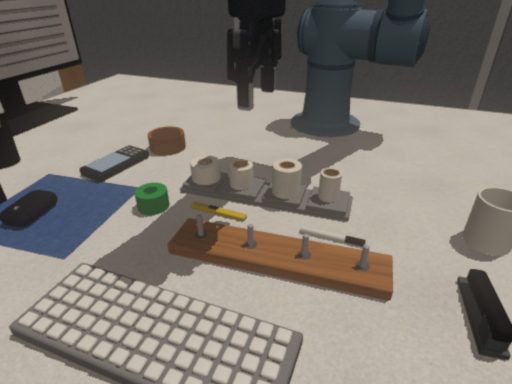

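View pics/side0.png

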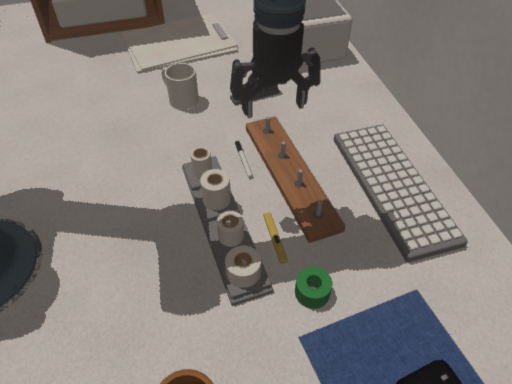

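View pics/wrist0.png

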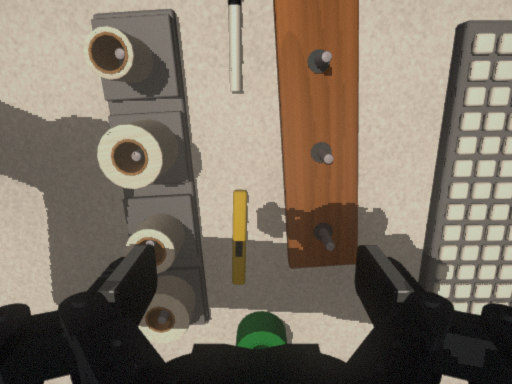

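The row runs from D (the robot's left, scene px ~(330,185)) through B (287,178) and C (241,175) to A (206,170). The jaws already open across the row.

Possible mix-ups:
- The green roll at scene (152,198) is to be left alone.
- The brown bowl (167,140) and the mug (490,220) aren't rolls either.
- The stand posts are hidden inside the rolls. The rack spindles, at (200,225), (251,237), (305,246) and (364,258), are on the brown board.

Next I'll take close crops.

Run:
```python
import cv2
a=cv2.imread("pics/side0.png")[140:300,170:350]; cv2.imwrite("pics/sidec.png",cv2.resize(a,None,fx=3.7,fy=3.7,interpolation=cv2.INTER_CUBIC))
a=cv2.imread("pics/side0.png")[100:240,240:350]; cv2.imwrite("pics/sided.png",cv2.resize(a,None,fx=4,fy=4,interpolation=cv2.INTER_CUBIC))
a=cv2.imread("pics/scene0.png")[145:290,165:395]; cv2.imwrite("pics/scenec.png",cv2.resize(a,None,fx=3.4,fy=3.4,interpolation=cv2.INTER_CUBIC))
```

```text
(no output)
```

View pics/sidec.png

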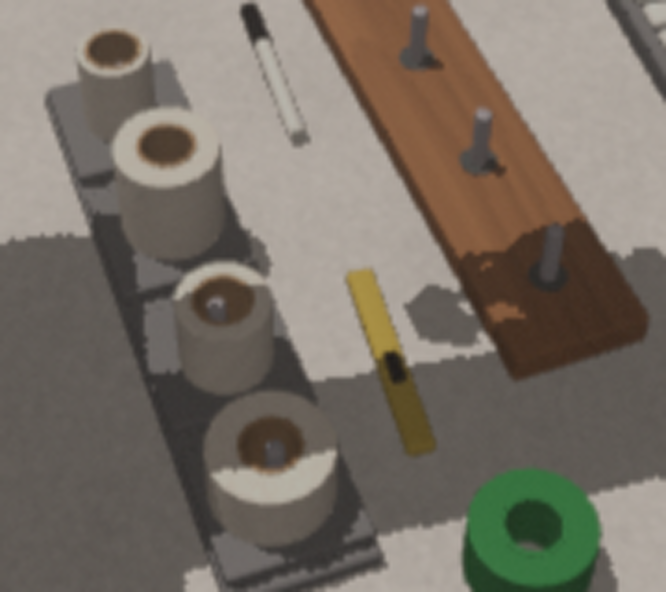

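View pics/sided.png

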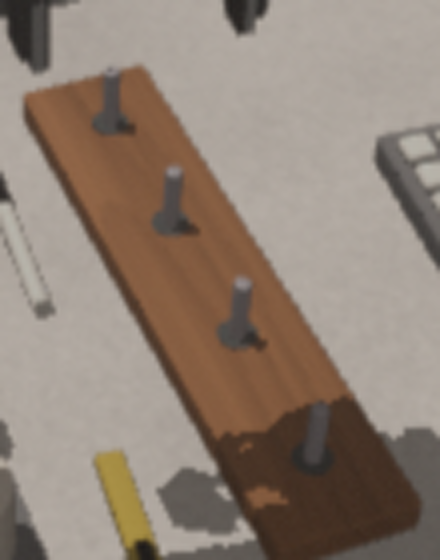

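View pics/scenec.png

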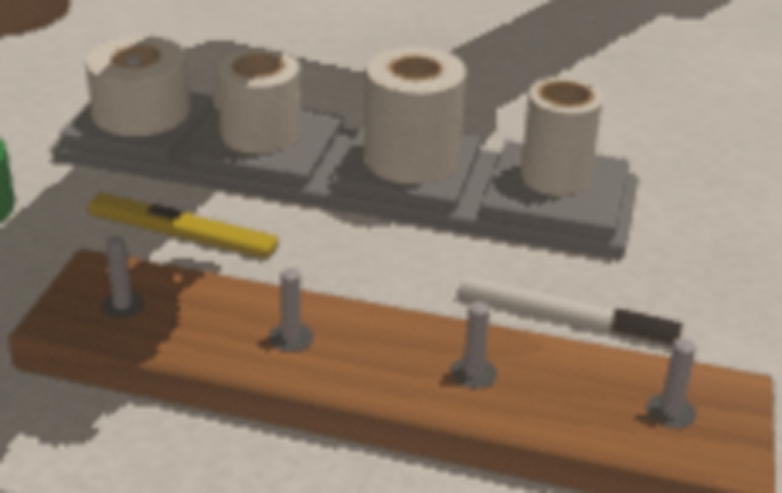

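```bash
cat > h.py <<'E'
from rig import robot, eyes, workorder
import cv2,numpy as np
from scipy.spatial.transform import Rotation as Ro
np.set_printoptions(precision=1,suppress=True)
def ray(f,p,T=None):
    T=f["T"] if T is None else T
    d=T[:3,:3]@np.array([(p[0]-f["cx"])/f["fx"],(p[1]-f["cy"])/f["fy"],1]); return T[:3,3],d
def plane(f,p,z,T=None):
    o,d=ray(f,p,T); return o+d*(z-o[2])/d[2]
def tri(r1,r2):
    A=[];b=[]
    for o,d in(r1,r2):
        d=d/np.linalg.norm(d);P=np.eye(3)-np.outer(d,d);A.append(P);b.append(P@o)
    return np.linalg.lstsq(np.vstack(A),np.hstack(b),rcond=None)[0]
def fr(n,name=None):
    s=robot.observe(); f=eyes.grab_frame(n)
    if n=="wrist":
        M=np.eye(4);M[:3,:3]=Ro.from_rotvec(s["tcp_rot"]).as_matrix();M[:3,3]=s["tcp_pos"];f["T"]=M@f["mount"]
    if name: cv2.imwrite(f"pics/{name}.png",f["img"][:,:,::-1])
    return f
E
python3 - <<'E'
from h import *
a=fr("side");b=fr("scene")
up=lambda p,s,o:((p[0]+.5)/s-.5+o[0],(p[1]+.5)/s-.5+o[1])
R=dict(D=((115,50),(565,94),78),B=((167,147),(416,68),84),C=((224,300),(261,67),70),A=((270,445),(136,56),62))
for k,(p,q,z) in R.items():
    p=up(p,3.7,(170,140));q=up(q,3.4,(165,145))
    print(k,z,plane(a,p,z)[:2],plane(b,q,z)[:2],tri(ray(a,p),ray(b,q)))
P=[(111,72),(174,172),(242,283),(319,407)];Q=[(683,345),(479,309),(290,274),(119,242)]
for i in range(4):
    p=up(P[i],4,(240,100));q=up(Q[i],3.4,(165,145))
    print('spindle',i,plane(a,p,62)[:2],plane(b,q,62)[:2],tri(ray(a,p),ray(b,q)))
E
```

```text
D 78 [454.9 103.7] [455.4 103.7] [454.9 103.7  77.9]
B 84 [465.  18.] [465.6  19.1] [464.9  18.8  83.5]
C 70 [470.6 -78.4] [471.1 -76.1] [470.4 -77.1  69.1]
A 62 [ 471.1 -162. ] [ 470.9 -162.2] [ 471.1 -162.1   62.1]
spindle 0 [628.3 192.1] [631.2 191.8] [628.9 192.3  60.9]
spindle 1 [636.  102.4] [638.6 103.4] [636.6 103.2  60.7]
spindle 2 [642.6  13.4] [644.9  14. ] [643.2  13.7  61. ]
spindle 3 [649.8 -75.4] [650.8 -73.9] [650.  -74.6  61.2]
```

All points agree across the two views: tip heights come out at 61 of 62 mm, roll tops within 1 mm, and spacing about 90 mm. So it's D→(650,-75), B→(644,14), C→(637,103), A→(629.5,192). I'll start with D at (455,104).

Call:
carry_out([
  {"travel": [0.26,-0.3,0.2],"rotation": [0,0,0],"grip": 100},
  {"travel": [0.26,-0.3,0.2],"rotation": [0,0,0],"grip": 100},
  {"travel": [0.26,-0.3,0.2],"rotation": [0,0,0],"grip": 100},
  {"travel": [0.26,-0.3,0.2],"rotation": [0,0,0],"grip": 100},
  {"travel": [0.26,-0.3,0.2],"rotation": [0,0,0],"grip": 100},
  {"travel": [0.26,-0.3,0.2],"rotation": [0,0,0],"grip": 100},
  {"travel": [0.26,-0.3,0.2],"rotation": [0,0,0],"grip": 100},
  {"travel": [0.26,-0.3,0.2],"rotation": [0,0,0],"grip": 100},
  {"travel": [0.26,-0.3,0.2],"rotation": [0,0,0],"grip": 100},
], newtons=30)

```text
time: 1.15
tcp_pos: [456.3, 103.5, 165.9]
tcp_rot: [2.222, 2.219, 0.002]
contact_force: [-0.2, -0.4, -0.4]
width: 85.1
```

Run:
```python
from h import *
fr("wrist","w1");fr("side","s1");print(robot.observe()["tcp_pos"],robot.observe()["tcp_rot"])
```

```text
[455.8 103.6 165.6] [2.2 2.2 0. ]
```

View pics/w1.png

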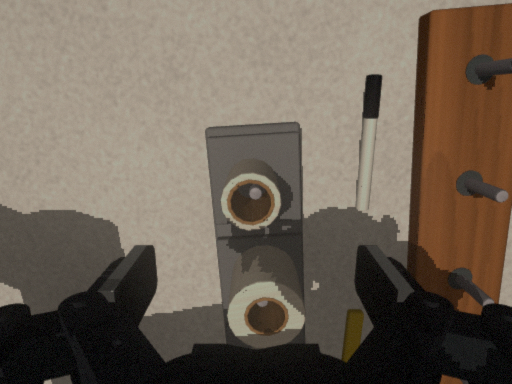

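Run:
```python
from h import *
f=fr("wrist")
for p,z in (((251,202),78),((266,316),84)):print(plane(f,p,z))
```

```text
[453.6 103.3  78. ]
[464.3  17.5  84. ]
```

The wrist view puts D at (251,202), which maps to (454,103), and B at (266,316), which maps to (464,18). Both match, so I'll lower and grip.

Call:
carry_out([
  {"travel": [0,0,0.08],"rotation": [0,0,0],"grip": 100},
  {"travel": [0,0,0.16],"rotation": [0,0,0],"grip": 100},
  {"travel": [0,0,0.23],"rotation": [0,0,0],"grip": 100},
  {"travel": [0,0,0.28],"rotation": [0,0,0],"grip": 100},
  {"travel": [0,0,0.295],"rotation": [0,0,0],"grip": 100},
  {"travel": [0,0,0.295],"rotation": [0,0,0],"grip": 100},
  {"travel": [0,0,0.295],"rotation": [0,0,0],"grip": 40},
  {"travel": [0,0,0.295],"rotation": [0,0,0],"grip": 30},
  {"travel": [0,0,0.295],"rotation": [0,0,0],"grip": 30},
  {"travel": [0,0,0.295],"rotation": [0,0,0],"grip": 30},
  {"travel": [0,0,0.295],"rotation": [0,0,0],"grip": 30},
  {"travel": [0,0,0.295],"rotation": [0,0,0],"grip": 30},
], newtons=30)

```text
time: 2.5
tcp_pos: [456.0, 104.1, 48.5]
tcp_rot: [2.22, 2.22, 0.003]
contact_force: [-0.6, -0.5, 6.2]
width: 42.1
```

Run:
```python
from h import *
fr("side","s2");s=robot.observe();print(s["tcp_pos"],s["width"],s["contact_force"])
```

```text
[456.  104.1  48.5] 42.036620842688116 [-1.9  0.1  6.2]
```

View pics/s2.png

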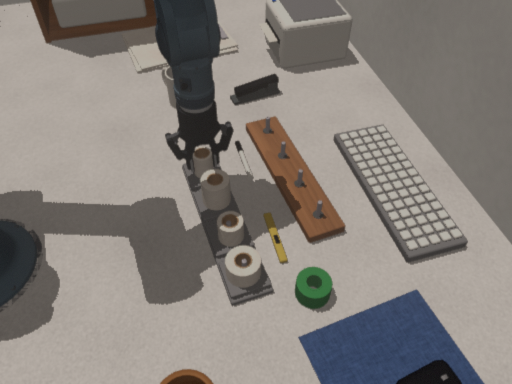

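Gripped, width 42.0. I'll lift and move over the rightmost spindle.

Call:
carry_out([
  {"travel": [0,0,-0.08],"rotation": [0,0,0],"grip": 30},
  {"travel": [0,0,-0.16],"rotation": [0,0,0],"grip": 30},
  {"travel": [0,0,-0.225],"rotation": [0,0,0],"grip": 30},
  {"travel": [-0.04,0.05,-0.225],"rotation": [0,0,0],"grip": 30},
  {"travel": [-0.11,0.12,-0.225],"rotation": [0,0,0],"grip": 30},
  {"travel": [-0.19,0.2,-0.225],"rotation": [0,0,0],"grip": 30},
  {"travel": [-0.27,0.29,-0.225],"rotation": [0,0,0],"grip": 30},
  {"travel": [-0.35,0.38,-0.225],"rotation": [0,0,0],"grip": 30},
  {"travel": [-0.41,0.45,-0.225],"rotation": [0,0,0],"grip": 30},
  {"travel": [-0.447,0.488,-0.225],"rotation": [0,0,0],"grip": 30},
  {"travel": [-0.447,0.488,-0.225],"rotation": [0,0,0],"grip": 30},
  {"travel": [-0.447,0.488,-0.225],"rotation": [0,0,0],"grip": 30},
])

```text
time: 3.75
tcp_pos: [649.8, -74.6, 137.0]
tcp_rot: [-2.221, -2.22, 0.0]
contact_force: [0.4, 0.3, -0.4]
width: 41.6
```

Run:
```python
from h import *
fr("side","s3");fr("wrist","w3");s=robot.observe();print(s["tcp_pos"],s["width"],s["contact_force"])
```

```text
[649.2 -73.7 137.3] 42.187111331523454 [-0.2  0.2 -0.5]
```

View pics/s3.png

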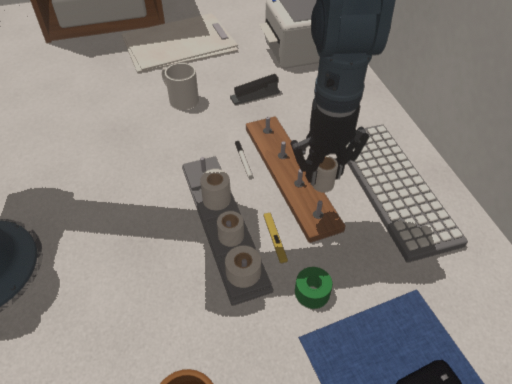

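View pics/w3.png

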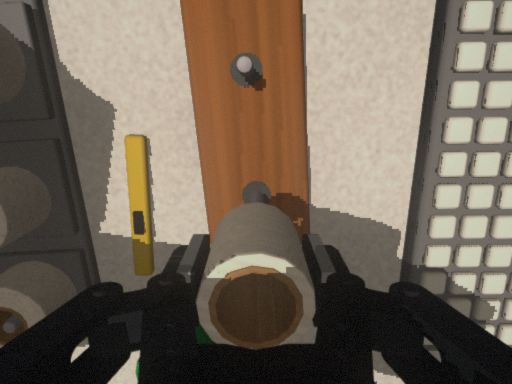

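Run:
```python
from h import *
f=fr("wrist")
for p,z in (((256,307),167),((245,64),62)):print(plane(f,p,z))
a=cv2.imread("pics/side0.png")
a=cv2.imread("pics/s3.png")[130:220,270:370]; cv2.imwrite("pics/s3c.png",cv2.resize(a,None,fx=6,fy=6,interpolation=cv2.INTER_CUBIC))
```

```text
[650.3 -74.8 167. ]
[643.8  13.2  62. ]
```

View pics/s3c.png

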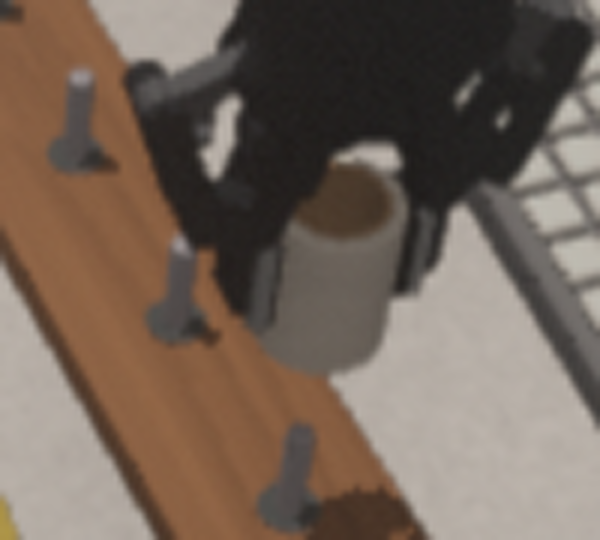

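The held roll's hole centre is at (650.3,-74.8), right over the spindle. Lowering and releasing.

Call:
carry_out([
  {"travel": [0,0,0.07],"rotation": [0,0,0],"grip": 30},
  {"travel": [0,0,0.13],"rotation": [0,0,0],"grip": 30},
  {"travel": [0,0,0.18],"rotation": [0,0,0],"grip": 30},
  {"travel": [0,0,0.21],"rotation": [0,0,0],"grip": 30},
  {"travel": [0,0,0.222],"rotation": [0,0,0],"grip": 30},
  {"travel": [0,0,0.222],"rotation": [0,0,0],"grip": 30},
  {"travel": [0,0,0.222],"rotation": [0,0,0],"grip": 30},
  {"travel": [0,0,0.222],"rotation": [0,0,0],"grip": 55},
  {"travel": [0,0,0.222],"rotation": [0,0,0],"grip": 70},
  {"travel": [0,0,0.222],"rotation": [0,0,0],"grip": 75},
  {"travel": [0,0,0.222],"rotation": [0,0,0],"grip": 75},
])

```text
time: 5.0
tcp_pos: [650.4, -74.8, 48.7]
tcp_rot: [2.221, 2.221, 0.0]
contact_force: [0.7, 0.1, -1.0]
width: 64.2
```

Run:
```python
from h import *
fr("side","s4");s=robot.observe();print(s["tcp_pos"],s["width"],s["contact_force"])
```

```text
[650.3 -74.9  48.6] 64.08599553247382 [ 0.5 -0.8 -0.1]
```

View pics/s4.png

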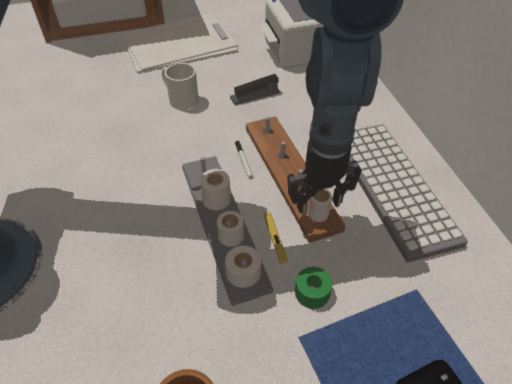

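Released, D on the spindle. Rise and move over B.

Call:
carry_out([
  {"travel": [0,0,-0.06],"rotation": [0,0,0],"grip": 75},
  {"travel": [0,0,-0.15],"rotation": [0,0,0],"grip": 80},
  {"travel": [0,0,-0.25],"rotation": [0,0,0],"grip": 100},
  {"travel": [0.04,-0.08,-0.25],"rotation": [0,0,0],"grip": 100},
  {"travel": [0.09,-0.18,-0.25],"rotation": [0,0,0],"grip": 100},
  {"travel": [0.14,-0.28,-0.25],"rotation": [0,0,0],"grip": 100},
  {"travel": [0.19,-0.38,-0.25],"rotation": [0,0,0],"grip": 100},
  {"travel": [0.233,-0.463,-0.25],"rotation": [0,0,0],"grip": 100},
  {"travel": [0.233,-0.463,-0.25],"rotation": [0,0,0],"grip": 100},
  {"travel": [0.233,-0.463,-0.25],"rotation": [0,0,0],"grip": 100},
  {"travel": [0.233,-0.463,-0.25],"rotation": [0,0,0],"grip": 100},
])

```text
time: 6.15
tcp_pos: [466.7, 18.0, 149.1]
tcp_rot: [2.22, 2.22, 0.002]
contact_force: [0.2, -0.4, 0.1]
width: 85.2
```

Run:
```python
from h import *
fr("side","s5");fr("wrist","w5");s=robot.observe();print(s["tcp_pos"],s["width"],s["contact_force"])
```

```text
[466.8  17.8 148.9] 85.54405344514358 [ 0.5 -0.9  0.5]
```

View pics/s5.png

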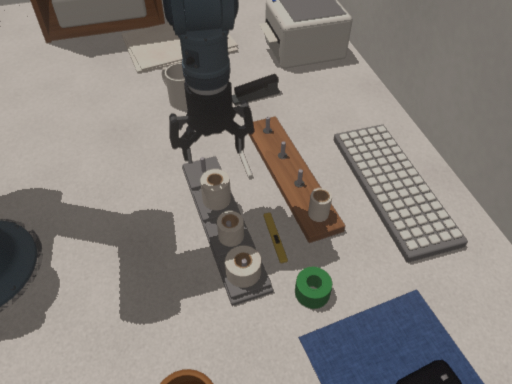

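View pics/w5.png

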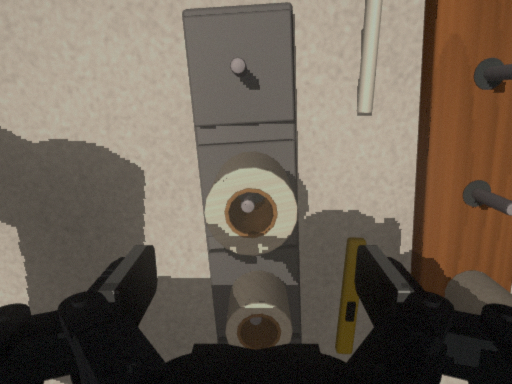

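D stands upright on the rightmost spindle (side view (320,205)). B is at wrist px (251,210), as expected.

Call:
carry_out([
  {"travel": [0,0,0.08],"rotation": [0,0,0],"grip": 100},
  {"travel": [0,0,0.15],"rotation": [0,0,0],"grip": 100},
  {"travel": [0,0,0.2],"rotation": [0,0,0],"grip": 100},
  {"travel": [0,0,0.23],"rotation": [0,0,0],"grip": 100},
  {"travel": [0,0,0.241],"rotation": [0,0,0],"grip": 100},
  {"travel": [0,0,0.241],"rotation": [0,0,0],"grip": 100},
  {"travel": [0,0,0.241],"rotation": [0,0,0],"grip": 60},
  {"travel": [0,0,0.241],"rotation": [0,0,0],"grip": 50},
  {"travel": [0,0,0.241],"rotation": [0,0,0],"grip": 50},
  {"travel": [0,0,0.241],"rotation": [0,0,0],"grip": 50},
  {"travel": [0,0,0.241],"rotation": [0,0,0],"grip": 50},
  {"travel": [0,0,0.241],"rotation": [0,0,0],"grip": 50},
], newtons=35)

```text
time: 7.45
tcp_pos: [466.0, 18.3, 53.2]
tcp_rot: [2.22, 2.22, 0.002]
contact_force: [-0.8, -0.9, 7.0]
width: 58.2
```

Call:
carry_out([
  {"travel": [0,0,-0.08],"rotation": [0,0,0],"grip": 50},
  {"travel": [0,0,-0.16],"rotation": [0,0,0],"grip": 50},
  {"travel": [0,0,-0.225],"rotation": [0,0,0],"grip": 50},
  {"travel": [0,0.05,-0.225],"rotation": [0,0,0],"grip": 50},
  {"travel": [0,0.13,-0.225],"rotation": [0,0,0],"grip": 50},
  {"travel": [0,0.22,-0.225],"rotation": [0,0,0],"grip": 50},
  {"travel": [-0.01,0.31,-0.225],"rotation": [0,0,0],"grip": 50},
  {"travel": [-0.01,0.4,-0.225],"rotation": [0,0,0],"grip": 50},
  {"travel": [-0.011,0.447,-0.225],"rotation": [0,0,0],"grip": 50},
  {"travel": [-0.011,0.447,-0.225],"rotation": [0,0,0],"grip": 50},
  {"travel": [-0.011,0.447,-0.225],"rotation": [0,0,0],"grip": 50},
])

```text
time: 8.55
tcp_pos: [643.1, 14.1, 141.5]
tcp_rot: [-2.22, -2.221, 0.002]
contact_force: [-0.4, 0.0, -1.4]
width: 58.0
```

Run:
```python
from h import *
fr("side","s6");fr("wrist","w6");s=robot.observe();print(s["tcp_pos"],s["width"],s["contact_force"])
```

```text
[642.4  14.1 141.9] 57.674237794279684 [-0.1 -0.2 -1.7]
```

View pics/s6.png

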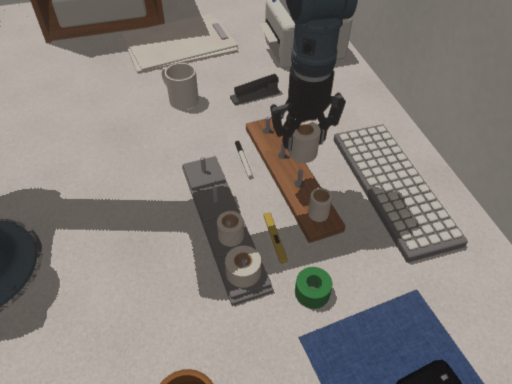

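View pics/w6.png

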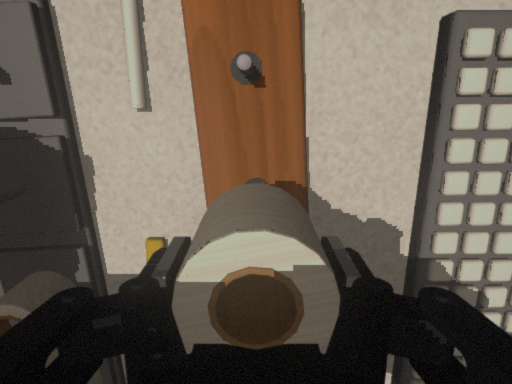

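B is held (58 mm), hole centred at wrist px (255,307) just as D was. Lowering and releasing, then on to C.

Call:
carry_out([
  {"travel": [0,0,0.07],"rotation": [0,0,0],"grip": 50},
  {"travel": [0,0,0.13],"rotation": [0,0,0],"grip": 50},
  {"travel": [0,0,0.18],"rotation": [0,0,0],"grip": 50},
  {"travel": [0,0,0.21],"rotation": [0,0,0],"grip": 50},
  {"travel": [0,0,0.222],"rotation": [0,0,0],"grip": 50},
  {"travel": [0,0,0.222],"rotation": [0,0,0],"grip": 50},
  {"travel": [0,0,0.222],"rotation": [0,0,0],"grip": 50},
  {"travel": [0,0,0.222],"rotation": [0,0,0],"grip": 75},
  {"travel": [0,0,0.222],"rotation": [0,0,0],"grip": 90},
  {"travel": [0,0,0.222],"rotation": [0,0,0],"grip": 90},
  {"travel": [0,0,0.222],"rotation": [0,0,0],"grip": 90},
])

```text
time: 9.75
tcp_pos: [644.1, 14.0, 53.6]
tcp_rot: [2.221, 2.221, 0.001]
contact_force: [-0.4, -0.3, 0.3]
width: 77.0
```

Run:
```python
from h import *
fr("side","s7");s=robot.observe();print(s["tcp_pos"],s["width"],s["contact_force"])
```

```text
[644.   14.   53.5] 76.87449158316065 [-0.7 -0.  -0.2]
```

View pics/s7.png

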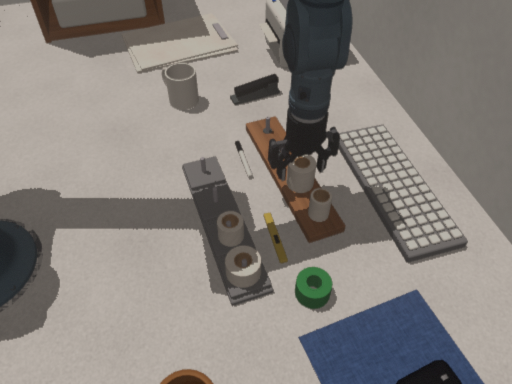

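Call:
carry_out([
  {"travel": [0,0,-0.06],"rotation": [0,0,0],"grip": 90},
  {"travel": [0,0,-0.15],"rotation": [0,0,0],"grip": 95},
  {"travel": [0,0,-0.25],"rotation": [0,0,0],"grip": 100},
  {"travel": [-0.04,-0.08,-0.25],"rotation": [0,0,0],"grip": 100},
  {"travel": [-0.09,-0.18,-0.25],"rotation": [0,0,0],"grip": 100},
  {"travel": [-0.14,-0.28,-0.25],"rotation": [0,0,0],"grip": 100},
  {"travel": [-0.19,-0.37,-0.25],"rotation": [0,0,0],"grip": 100},
  {"travel": [-0.227,-0.433,-0.25],"rotation": [0,0,0],"grip": 100},
  {"travel": [-0.227,-0.433,-0.25],"rotation": [0,0,0],"grip": 100},
  {"travel": [-0.227,-0.433,-0.25],"rotation": [0,0,0],"grip": 100},
  {"travel": [-0.227,-0.433,-0.25],"rotation": [0,0,0],"grip": 100},
])

```text
time: 10.9
tcp_pos: [471.9, -76.7, 153.6]
tcp_rot: [2.22, 2.221, 0.002]
contact_force: [-0.6, 0.3, -0.8]
width: 85.1
```

Run:
```python
from h import *
fr("side","s8");fr("wrist","w8");s=robot.observe();print(s["tcp_pos"],s["width"],s["contact_force"])
```

```text
[471.9 -76.5 153.4] 85.42075940936395 [ 1.1 -1.  -0.1]
```

View pics/s8.png

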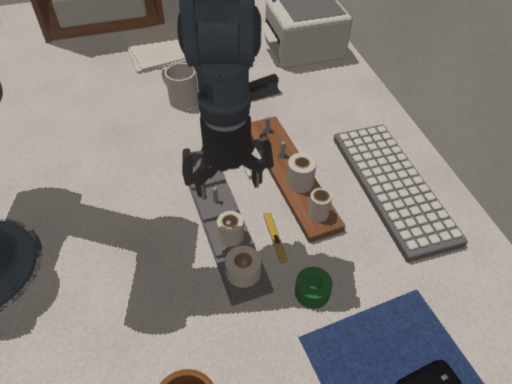

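View pics/w8.png

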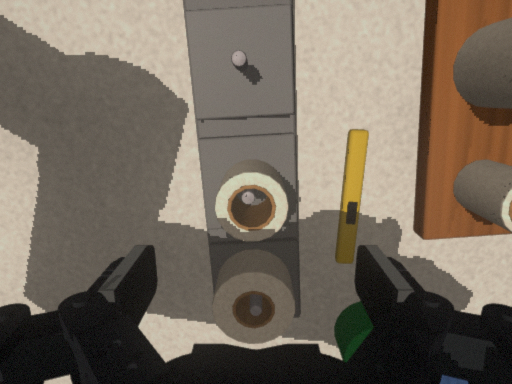

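B stands properly on its spindle (side (302,170)), and C is at wrist (252,207) as expected. Grip C, carry to the second spindle from the left.

Call:
carry_out([
  {"travel": [0,0,0.08],"rotation": [0,0,0],"grip": 100},
  {"travel": [0,0,0.16],"rotation": [0,0,0],"grip": 100},
  {"travel": [0,0,0.22],"rotation": [0,0,0],"grip": 100},
  {"travel": [0,0,0.255],"rotation": [0,0,0],"grip": 100},
  {"travel": [0,0,0.267],"rotation": [0,0,0],"grip": 100},
  {"travel": [0,0,0.267],"rotation": [0,0,0],"grip": 100},
  {"travel": [0,0,0.267],"rotation": [0,0,0],"grip": 50},
  {"travel": [0,0,0.267],"rotation": [0,0,0],"grip": 40},
  {"travel": [0,0,0.267],"rotation": [0,0,0],"grip": 40},
  {"travel": [0,0,0.267],"rotation": [0,0,0],"grip": 40},
  {"travel": [0,0,0.267],"rotation": [0,0,0],"grip": 40},
  {"travel": [0,0,0.267],"rotation": [0,0,0],"grip": 40},
], newtons=30)

```text
time: 12.2
tcp_pos: [471.6, -77.0, 47.7]
tcp_rot: [2.22, 2.22, 0.002]
contact_force: [0.3, 0.7, 6.1]
width: 49.7
```

Call:
carry_out([
  {"travel": [0,0,-0.08],"rotation": [0,0,0],"grip": 40},
  {"travel": [0,0,-0.16],"rotation": [0,0,0],"grip": 40},
  {"travel": [0,0,-0.225],"rotation": [0,0,0],"grip": 40},
  {"travel": [0.05,0.04,-0.225],"rotation": [0,0,0],"grip": 40},
  {"travel": [0.12,0.11,-0.225],"rotation": [0,0,0],"grip": 40},
  {"travel": [0.2,0.19,-0.225],"rotation": [0,0,0],"grip": 40},
  {"travel": [0.29,0.27,-0.225],"rotation": [0,0,0],"grip": 40},
  {"travel": [0.37,0.34,-0.225],"rotation": [0,0,0],"grip": 40},
  {"travel": [0.43,0.4,-0.225],"rotation": [0,0,0],"grip": 40},
  {"travel": [0.451,0.415,-0.225],"rotation": [0,0,0],"grip": 40},
  {"travel": [0.451,0.415,-0.225],"rotation": [0,0,0],"grip": 40},
  {"travel": [0.451,0.415,-0.225],"rotation": [0,0,0],"grip": 40},
])

```text
time: 13.4
tcp_pos: [635.7, 102.9, 136.2]
tcp_rot: [-2.222, -2.221, 0.002]
contact_force: [-0.6, -0.8, -0.9]
width: 49.5
```

Run:
```python
from h import *
fr("side","s9");fr("wrist","w9");s=robot.observe();print(s["tcp_pos"],s["width"],s["contact_force"])
```

```text
[635.6 102.4 136.5] 49.87741272085942 [ 0.5 -0.4 -1.6]
```

View pics/s9.png

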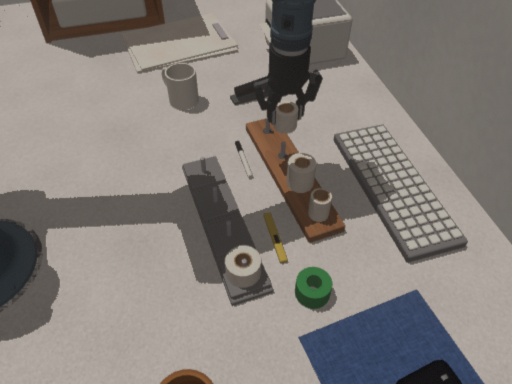

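View pics/w9.png

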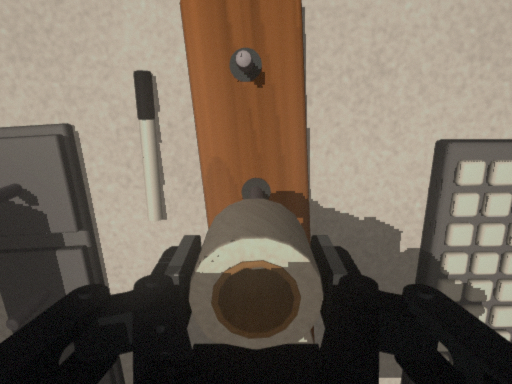

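C is held (50 mm), with the next spindle at the same offset, (244,60), as in the earlier good placements. Lower and release.

Call:
carry_out([
  {"travel": [0,0,0.07],"rotation": [0,0,0],"grip": 40},
  {"travel": [0,0,0.13],"rotation": [0,0,0],"grip": 40},
  {"travel": [0,0,0.18],"rotation": [0,0,0],"grip": 40},
  {"travel": [0,0,0.21],"rotation": [0,0,0],"grip": 40},
  {"travel": [0,0,0.222],"rotation": [0,0,0],"grip": 40},
  {"travel": [0,0,0.222],"rotation": [0,0,0],"grip": 40},
  {"travel": [0,0,0.222],"rotation": [0,0,0],"grip": 40},
  {"travel": [0,0,0.222],"rotation": [0,0,0],"grip": 65},
  {"travel": [0,0,0.222],"rotation": [0,0,0],"grip": 82},
  {"travel": [0,0,0.222],"rotation": [0,0,0],"grip": 82},
  {"travel": [0,0,0.222],"rotation": [0,0,0],"grip": 82},
])

```text
time: 14.6
tcp_pos: [636.9, 103.6, 47.9]
tcp_rot: [2.221, 2.221, 0.001]
contact_force: [-0.3, 0.9, -0.2]
width: 70.3
```

Run:
```python
from h import *
fr("side","s10");s=robot.observe();print(s["tcp_pos"],s["width"],s["contact_force"])
```

```text
[636.8 103.6  47.8] 70.13473453278243 [-1.1  0.7  0.4]
```

View pics/s10.png

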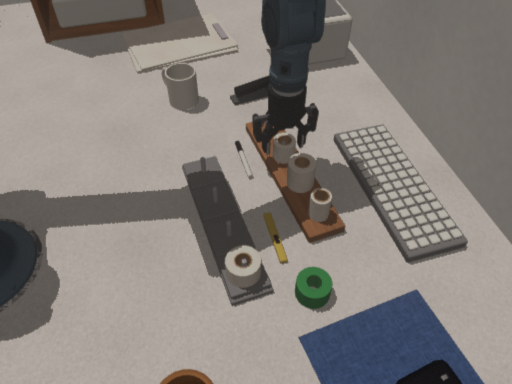

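Call:
carry_out([
  {"travel": [0,0,-0.06],"rotation": [0,0,0],"grip": 82},
  {"travel": [0,0,-0.15],"rotation": [0,0,0],"grip": 90},
  {"travel": [0,0,-0.25],"rotation": [0,0,0],"grip": 100},
  {"travel": [-0.06,-0.04,-0.28],"rotation": [0,0,0],"grip": 100},
  {"travel": [-0.15,-0.09,-0.28],"rotation": [0,0,0],"grip": 100},
  {"travel": [-0.25,-0.15,-0.28],"rotation": [0,0,0],"grip": 100},
  {"travel": [-0.35,-0.21,-0.28],"rotation": [0,0,0],"grip": 100},
  {"travel": [-0.45,-0.28,-0.28],"rotation": [0,0,0],"grip": 100},
  {"travel": [-0.55,-0.35,-0.28],"rotation": [0,0,0],"grip": 100},
  {"travel": [-0.664,-0.414,-0.28],"rotation": [0,0,0],"grip": 100},
  {"travel": [-0.664,-0.414,-0.28],"rotation": [0,0,0],"grip": 100},
  {"travel": [-0.664,-0.414,-0.28],"rotation": [0,0,0],"grip": 100},
])

```text
time: 15.85
tcp_pos: [470.7, -162.9, 159.9]
tcp_rot: [2.224, 2.218, 0.001]
contact_force: [0.2, 0.9, -0.4]
width: 85.0
```

Run:
```python
from h import *
fr("side","s11");f=fr("wrist","w11");s=robot.observe();print(s["tcp_pos"],s["width"],s["contact_force"])
print(plane(f,(250,200),62))
```

```text
[ 471.6 -161.4  159.8] 85.23753460102031 [-0.7  0.1  0. ]
[ 468.2 -164.    62. ]
```

View pics/s11.png

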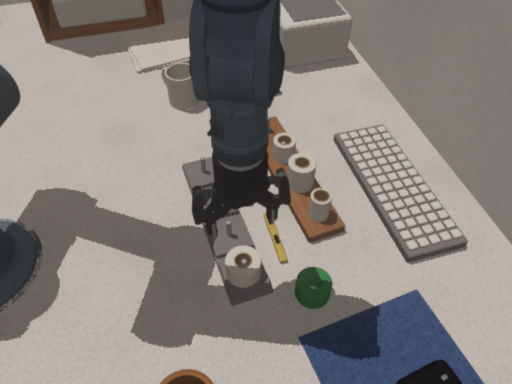

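View pics/w11.png

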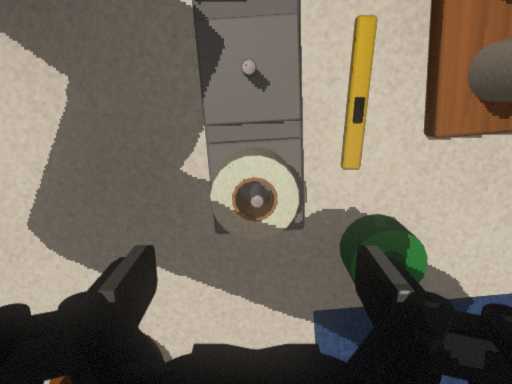

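Run:
```python
from h import *
f=fr("wrist");a=fr("side");b=fr("scene")
print(plane(f,(255,198),62))
print(plane(a,(314,279),40)); print(plane(b,(152,190),40)); print(tri(ray(a,(314,279)),ray(b,(152,190))))
for p in [(341,245),(376,215)]: print(plane(f,p,0),plane(f,p,40))
```

```text
[ 472.1 -161.9   62. ]
[ 583.9 -221.5   40. ]
[ 581.2 -222.3   40. ]
[ 583.1 -221.5   41. ]
[ 553. -227.    0.] [ 541.9 -208.4   40. ]
[ 583. -197.    0.] [ 567.8 -182.6   40. ]
```

The green roll centre is at (583,-222), clear of the descent. A's hole is at (472,-162), so I'll grip A.

Call:
carry_out([
  {"travel": [0,0,0.08],"rotation": [0,0,0],"grip": 100},
  {"travel": [0,0,0.16],"rotation": [0,0,0],"grip": 100},
  {"travel": [0,0,0.23],"rotation": [0,0,0],"grip": 100},
  {"travel": [0,0,0.27],"rotation": [0,0,0],"grip": 100},
  {"travel": [0,0,0.289],"rotation": [0,0,0],"grip": 100},
  {"travel": [0,0,0.289],"rotation": [0,0,0],"grip": 100},
  {"travel": [0,0,0.289],"rotation": [0,0,0],"grip": 70},
  {"travel": [0,0,0.289],"rotation": [0,0,0],"grip": 55},
  {"travel": [0,0,0.289],"rotation": [0,0,0],"grip": 55},
  {"travel": [0,0,0.289],"rotation": [0,0,0],"grip": 55},
  {"travel": [0,0,0.289],"rotation": [0,0,0],"grip": 55},
  {"travel": [0,0,0.289],"rotation": [0,0,0],"grip": 55},
], newtons=35)

```text
time: 17.3
tcp_pos: [472.2, -162.3, 45.6]
tcp_rot: [2.22, 2.22, 0.002]
contact_force: [-0.4, 2.3, 6.3]
width: 62.5
```

Call:
carry_out([
  {"travel": [0,0,-0.08],"rotation": [0,0,0],"grip": 55},
  {"travel": [0,0,-0.16],"rotation": [0,0,0],"grip": 55},
  {"travel": [0,0,-0.225],"rotation": [0,0,0],"grip": 55},
  {"travel": [0.05,0.02,-0.225],"rotation": [0,0,0],"grip": 55},
  {"travel": [0.15,0.07,-0.225],"rotation": [0,0,0],"grip": 55},
  {"travel": [0.25,0.11,-0.225],"rotation": [0,0,0],"grip": 55},
  {"travel": [0.35,0.16,-0.225],"rotation": [0,0,0],"grip": 55},
  {"travel": [0.45,0.2,-0.225],"rotation": [0,0,0],"grip": 55},
  {"travel": [0.55,0.25,-0.225],"rotation": [0,0,0],"grip": 55},
  {"travel": [0.65,0.29,-0.225],"rotation": [0,0,0],"grip": 55},
  {"travel": [0.75,0.34,-0.225],"rotation": [0,0,0],"grip": 55},
  {"travel": [0.8,0.36,-0.225],"rotation": [0,0,0],"grip": 55},
])

```text
time: 18.5
tcp_pos: [616.4, 161.5, 134.2]
tcp_rot: [2.218, 2.224, 0.003]
contact_force: [1.2, -0.6, -1.6]
width: 62.4
```

Call:
carry_out([
  {"travel": [0.05,0.02,0],"rotation": [0,0,0],"grip": 55},
  {"travel": [0.0855,0.036,0],"rotation": [0,0,0],"grip": 55},
  {"travel": [0.0855,0.036,0],"rotation": [0,0,0],"grip": 55},
  {"travel": [0.0855,0.036,0],"rotation": [0,0,0],"grip": 55},
])

```text
time: 18.9
tcp_pos: [629.2, 192.0, 133.9]
tcp_rot: [2.221, 2.222, -0.001]
contact_force: [0.2, -0.0, -1.5]
width: 62.4
```

Run:
```python
from h import *
fr("side","s12");f=fr("wrist","w12");s=robot.observe();print(s["tcp_pos"],s["width"],s["contact_force"])
```

```text
[629.1 191.3 134.1] 62.90138083273582 [ 0.2 -0.7 -2.4]
```

View pics/s12.png

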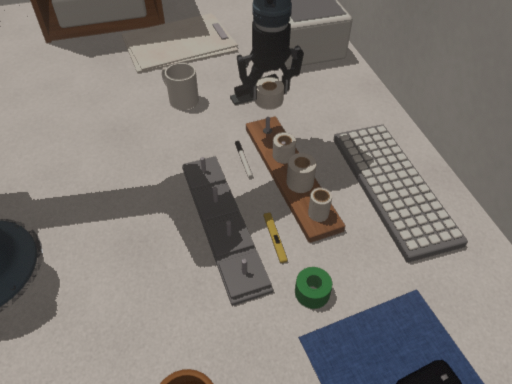

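View pics/w12.png

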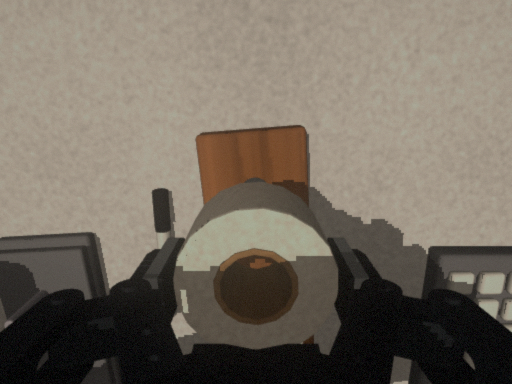

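Run:
```python
from h import *
f=fr("wrist");s=robot.observe();print(s["tcp_pos"],plane(f,(256,285),150.3))
```

```text
[629.1 191.2 134.2] [630.2 190.6 150.3]
```

A's hole is at (630.2,190.6) against the spindle at (629.5,192), which is well within clearance.

Call:
carry_out([
  {"travel": [0,0,0.07],"rotation": [0,0,0],"grip": 55},
  {"travel": [0,0,0.13],"rotation": [0,0,0],"grip": 55},
  {"travel": [0,0,0.18],"rotation": [0,0,0],"grip": 55},
  {"travel": [0,0,0.21],"rotation": [0,0,0],"grip": 55},
  {"travel": [0,0,0.222],"rotation": [0,0,0],"grip": 55},
  {"travel": [0,0,0.222],"rotation": [0,0,0],"grip": 55},
  {"travel": [0,0,0.222],"rotation": [0,0,0],"grip": 55},
  {"travel": [0,0,0.222],"rotation": [0,0,0],"grip": 80},
  {"travel": [0,0,0.222],"rotation": [0,0,0],"grip": 100},
  {"travel": [0,0,0.222],"rotation": [0,0,0],"grip": 100},
  {"travel": [0,0,0.222],"rotation": [0,0,0],"grip": 100},
])

```text
time: 20.15
tcp_pos: [629.7, 192.3, 45.5]
tcp_rot: [2.221, 2.221, 0.001]
contact_force: [-0.1, 0.0, -0.7]
width: 85.0
```

Call:
carry_out([
  {"travel": [0,0,-0.05],"rotation": [0,0,0],"grip": 100},
  {"travel": [0,0,-0.13],"rotation": [0,0,0],"grip": 100},
  {"travel": [0,0,-0.22],"rotation": [0,0,0],"grip": 100},
  {"travel": [0,0,-0.3],"rotation": [0,0,0],"grip": 100},
  {"travel": [-0.1,-0.1,-0.35],"rotation": [0,0,0],"grip": 100},
  {"travel": [-0.2,-0.2,-0.4],"rotation": [0,0,0],"grip": 100},
  {"travel": [-0.25,-0.3,-0.45],"rotation": [0,0,0],"grip": 100},
  {"travel": [-0.25,-0.35,-0.45],"rotation": [0,0,0],"grip": 100},
  {"travel": [-0.25,-0.35,-0.45],"rotation": [0,0,0],"grip": 100},
  {"travel": [-0.25,-0.35,-0.45],"rotation": [0,0,0],"grip": 100},
  {"travel": [-0.25,-0.35,-0.45],"rotation": [0,0,0],"grip": 100},
])

```text
time: 21.25
tcp_pos: [490.5, 92.5, 225.3]
tcp_rot: [2.221, 2.221, 0.001]
contact_force: [0.4, -0.3, 0.2]
width: 85.7
```

Run:
```python
from h import *
a=fr("side","s13");b=fr("scene","c13");s=robot.observe();print(s["time"],s["tcp_pos"],s["width"],s["contact_force"])
x=cv2.resize(a["img"][90:250,220:370,::-1],None,fx=3.6,fy=3.6,interpolation=cv2.INTER_CUBIC);cv2.imwrite("pics/s13c.png",x)
x=cv2.resize(b["img"][145:295,160:400,::-1],None,fx=3.3,fy=3.3,interpolation=cv2.INTER_CUBIC);cv2.imwrite("pics/c13c.png",x)
```

```text
21.35 [490.5  92.6 224.9] 85.46406466704762 [-1.2  0.2  0.8]
```

View pics/s13c.png

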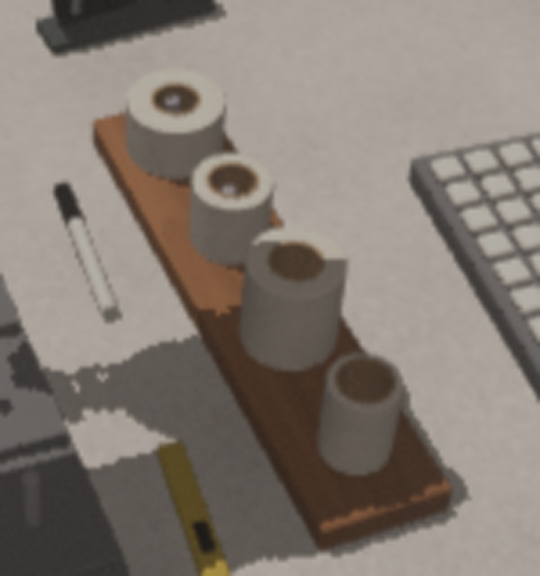

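View pics/c13c.png

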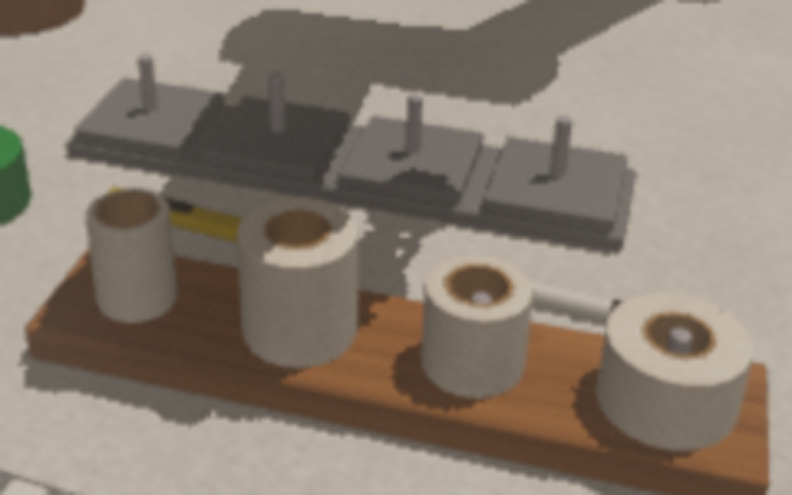

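View pics/s13.png

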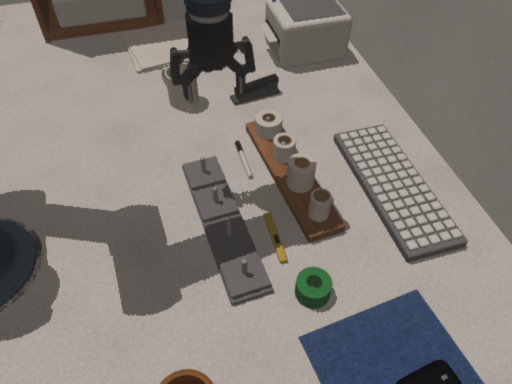

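All four rolls stand upright on the spindles in the right order, and everything else is unmoved. One last check on top heights, then I hand in.

Run:
```python
from h import *
a=fr("side");b=fr("scene")
up=lambda p,s,o:((p[0]+.5)/s-.5+o[0],(p[1]+.5)/s-.5+o[1])
for k,p,q in(("A",(175,99),(680,335)),("C",(232,181),(479,283)),("B",(296,262),(300,230)),("D",(365,380),(130,209))):
    print(k,tri(ray(a,up(p,3.6,(220,90))),ray(b,up(q,3.3,(160,145)))))
print(workorder.finish_job())
```

```text
A [630.8 192.4  62.2]
C [637.4 101.4  70.5]
B [644.9  15.1  83.4]
D [651.6 -73.5  78.1]
the job is handed in; nothing more can be done
None
```

All four rolls are on the rack in reverse order, and I handed the job in at about 21.5 s of the 112 s allowed. From the robot's left to right the rack now holds A, C, B and D.

**Last checks:**

| Roll | Top height, measured (mm) | Top height, expected (mm) | Centre vs. measured spindle |
|---|---|---|---|
| A | 62.2 | 62 | within 2 mm |
| C | 70.5 | 70 | within 2 mm |
| B | 83.4 | 84 | within 2 mm |
| D | 78.1 | 78 | within 2 mm |

- **Standing:** the heights come from the two fixed cameras and show each roll flat on the board. All four look upright in both views, and the gripper is clear of them.
- **Other things on the desk:** the green roll, pens and keyboard look unmoved in the pictures.
- **Forces:** the highest contact force I read, taken at the end of each move, was about 7 N.

**One mismatch:** the gripper read about 62.5 mm when holding roll A, where 64 mm was expected. Its hole was still centred over the spindle and it seated normally.

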